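# Change over the tesserae trays

## Robot

A 6-joint arm with a two-finger parallel gripper is mounted at the origin on the work surface. World frame = base frame: x ahead of the robot, y to its left, z up, the work surface at z = 0. Lengths are in m, angles in degrees, forces in N, time in s.
With the tool pointing down it reaches from about 0.275 to 1 m from the base axis. Payload 8.4 kg.
Tool frame: the origin (TCP) lies at the very end of the fingers, on their centre line; the grasp point (between the pads) lies 19 mm behind it; z points along the fingers, y is the line along which they close (so a half turn about z gives the same grasp; the last joint's range is limited). The gripper opens to 85 mm and grips with 20 to 120 N. Pads are 22 mm wide; open, the fingers measure 114 mm over their backs; the gripper's body (76 mm by 85 mm) begins 54 mm behind the grasp point. The pads swing forward as they close: fully open they stand 13 mm farther back than shut.
Start: joints at [68.216, 20.225, 93.587, -0, 66.188, -0.138], TCP at [0.231, 0.581, 0.231] pointing down, gripper open.
Joint ranges: [-150.9, 150.9], [-52.94, 120.26], [3.33, 152.33], [-74.26, 254.26], [0, 154.13], [-172.89, 172.89]. Speed limits (degrees/s): [127.2, 127.2, 159.86, 180, 180, 180].

## Interface

Orientations are given as [roll, pitch, yaw] about the fixed x, y, z axes, in that order (R = Rz(yaw) Ry(pitch) Rx(roll)).
In Python, from station import state, read_camera, camera_info, finish_job gives the robot as it stands. The module is installed in compiled form; this text tells all that it offers.
- The arm moves only by the tool play_rows, never from a script. Its argument "deltas" is one flat list of numbers, 5 for each row, row after row: the shift along the tool's x, y, z in cm, then the turn about the tool's z in degrees, then the finger opening in cm, from 0 to 8.54. In form: [x, y, z, roll, jaw, x, y, z, roll, jaw, ...]. A call has 1 to 12 rows; each row shifts and turns the commanded pose from where the row before left it, along the tool's axes as they then stand; what a row does not reach is not made up. A row lasts 1/12 s, in which the tool goes at most 41.7 mm and 7.16 degrees, less where a joint would pass 70% of its speed; a pose out of reach is approached as far as the arm can. A call is refused whole if a number of a shift passes 4.17 or a number of a turn 7.16, either way. A call with a gripper value outside its range is refused whole. The fingers move at their own pace and stop on an object; "squeeze" is the grip in N (left out, the last holds). Time passes only in rows, so rows that do not move let the fingers close. It gives the time, the measured TCP pose, the force, the opening and the grip force at its end, in the units of the state.
- state(): the state, without advancing time (a new reading comes with each control period).
- read_camera(name): name is "scene" or "top"; returns the picture (400x640x3 uint8, red, green, blue); there is no depth.
- camera_info(name): a dict with "intrinsics" (3x3 intrinsics, pixels), "distortion" ([k1, k2, p1, p2, k3] as OpenCV has them; the pictures are not rectified), "position" and "orientation" of the camera in the world. Camera axes: x right, y up, looking along -z (the intrinsics and any distortion apply to the point x, -y, -z); pixel columns grow to the right and rows downward; lengths in m; the calibration is good to about 2 mm. A picture is of the moment at which its call begins. camera_info takes no time and is no camera call.
- finish_job(): hands the job in; it is judged then, once.
The state is a dict: "clock": time; "joints": joint angles; "joint_vel": joint speeds; "joint_torque": joint torques, N m; "eef_pos": TCP position; "ee_rot": TCP orientation; "wrist_force": force on the tool from outside, world axes, zero at the start; "moment": the same for the moment, N m; "opening": finger opening in m; "finger_force": force on a finger pad.
Only numpy, scipy, OpenCV 4.12 (cv2) and the standard library are available. Lean on these libraries where they do the work, as an engineer would, in place of code of your own. Each camera call takes 0.05 s, during which the arm holds its last target. There are 200 camera calls.

## Task

We are done with the square tesserae: push their tray, which stands open, fully home, and draw the tray of round tesserae out to its stop by hooking a fingertip behind the lip of its front board. Work smoothly, with the fingers only: grip and lift nothing, and do not touch the glass. Leave the tray of strips and everything else on the bench as they are.

Things in the scene. Friction and masses are not known exactly. Their poses are not given: they have to be found in the camera images.
- tray_squares (a joint): Slide of the open wooden tray of square tesserae (25 mm square). 0 = fully home (the lip's front face level with the front end of its plywood housing), 0.140 = out at its stop; grows as it comes out. Runner friction about 2.5 N plus slight damping; stays where it is left.
- lip_squares (a point): Front board, with the lip, of the tray of square tesserae (25 mm square): darker wood, 112 mm wide, 10 thick, 48 high; moves with the tray. Origin: middle of its top edge, 5 mm behind its front face, 70 mm above the bench. x points level into the housing (the tray comes out along -x), y along the lip, z up. The housing's roof starts 135 mm behind the front face when home, top 12 mm above the lip; a bowl stands on it.
- bay_squares (a point): Middle of the floor of the empty finger bay behind the lip of the tray of square tesserae (25 mm square); same axes as the lip. The bay is 47 mm long in x, 99 mm wide; in front is the lip (46 mm high from this floor), at the sides the tray's walls (34 mm high), behind it a 6 mm strip (26 mm high) that keeps back the glass, which fills the rest of the tray about 18 mm deep.
- tray_rounds (a joint): Slide of the open wooden tray of round domed tesserae (25 mm across). 0 = fully home (the lip's front face level with the front end of its plywood housing), 0.140 = out at its stop; grows as it comes out. Runner friction about 2.5 N plus slight damping; stays where it is left.
- lip_rounds (a point): Front board, with the lip, of the tray of round domed tesserae (25 mm across): darker wood, 112 mm wide, 10 thick, 48 high; moves with the tray. Origin: middle of its top edge, 5 mm behind its front face, 70 mm above the bench. x points level into the housing (the tray comes out along -x), y along the lip, z up. The housing's roof starts 135 mm behind the front face when home, top 12 mm above the lip.
- bay_rounds (a point): Middle of the floor of the empty finger bay behind the lip of the tray of round domed tesserae (25 mm across); same axes as the lip. The bay is 47 mm long in x, 99 mm wide; in front is the lip (46 mm high from this floor), at the sides the tray's walls (34 mm high), behind it a 6 mm strip (26 mm high) that keeps back the glass, which fills the rest of the tray about 18 mm deep.
- tray_strips (a joint): Slide of the open wooden tray of strip tesserae (43 x 10 mm). 0 = fully home (the lip's front face level with the front end of its plywood housing), 0.140 = out at its stop; grows as it comes out. Runner friction about 2.5 N plus slight damping; stays where it is left.
- lip_strips (a point): Front board, with the lip, of the tray of strip tesserae (43 x 10 mm): darker wood, 112 mm wide, 10 thick, 48 high; moves with the tray. Origin: middle of its top edge, 5 mm behind its front face, 70 mm above the bench. x points level into the housing (the tray comes out along -x), y along the lip, z up. The housing's roof starts 135 mm behind the front face when home, top 12 mm above the lip; tile samples lie on it.
- bay_strips (a point): Middle of the floor of the empty finger bay behind the lip of the tray of strip tesserae (43 x 10 mm); same axes as the lip. The bay is 47 mm long in x, 99 mm wide; in front is the lip (46 mm high from this floor), at the sides the tray's walls (34 mm high), behind it a 6 mm strip (26 mm high) that keeps back the glass, which fills the rest of the tray about 18 mm deep.
- tub: Bystander: white plastic adhesive tub with grey lid, 68 mm across, 72 mm high, standing on the bench in front of the tray of strips. Origin: centre of its underside, z up.
- cup: Bystander: white ceramic cup, 72 mm across, 85 mm high, standing on the bench in front, at the right. Origin: centre of its underside, z up.
- flask: Bystander: green glass bottle, 54 mm across, 115 mm high, standing on the bench in front, at the left. Origin: centre of its underside, z up.
- mug: Bystander: blue mug, 80 mm across, 95 mm high, on the bench at the robot's left. Origin: centre of its underside, z up.
- nippers: Bystander: wheeled tile nippers with red handles, about 185 mm long and 85 mm wide, 16 mm high, lying on the bench left of the trays. Origin: under the pivot; jaws along x.
- hammer: Bystander: small hammer lying on the bench right of the trays, up to 300 mm long. Origin: near its middle, at the bench; x along it.

How it is judged (in metres and radians):
On the way:
1. the tray of rounds comes out while a finger bears on its front board (contact force between the fingers and tray_rounds_c0 above 0.5 N and value of joint tray_rounds between 0.03 and 0.135 m and velocity of joint tray_rounds above 0.003 m/s), for 0.2 s.
At the end, for the whole second after the job is handed in: The tray of rounds is out to within 10 mm of its stop and at rest, the tray of squares is within 7 mm of fully home, the tray of strips is within 10 mm of where it was, and each bystander within 20 mm (value of joint tray_rounds above 0.13 m and value of joint tray_squares below 0.007 m and velocity of joint tray_rounds between -0.01 and 0.01 m/s and distance of lip_strips from where it was at the start of the episode below 0.01 m and distance of each of tub, cup, flask, mug, nippers, hammer from where it was at the start of the episode below 0.02 m); the robot touches nothing.
It fails at once if the tray of strips is moved by more than 10 mm (distance of lip_strips from where it was at the start of the episode above 0.01 m).
It fails at once if a bystander is lifted, tipped or shoved (more than 20 mm or 0.35 rad) (distance of any of tub, cup, flask, mug, nippers, hammer from where it was at the start of the episode above 0.02 m or angle between any of tub, cup, flask, mug, nippers, hammer's own z axis and vertical above 0.35 rad).
It fails at once if the fingers press on the glass (more than 3 N) (contact force between the fingers and tray_squares_c2 above 3 N or contact force between the fingers and tray_rounds_c2 above 3 N or contact force between the fingers and tray_strips_c2 above 3 N).
It fails at once if a front board is pinched (fingers press on its front and its back at once) ((contact force between the fingers and tray_squares_c0 above 3 N and contact force between the fingers and tray_squares_c1 above 3 N) or (contact force between the fingers and tray_rounds_c0 above 3 N and contact force between the fingers and tray_rounds_c1 above 3 N) or (contact force between the fingers and tray_strips_c0 above 3 N and contact force between the fingers and tray_strips_c1 above 3 N)).
It fails at once if a tray is jerked or slammed (faster than 0.4 m/s) (velocity of joint tray_rounds above 0.4 m/s or velocity of joint tray_squares below -0.4 m/s).
It also fails if it takes over 45 s, if anything falls off the work surface, if the arm or the gripper's body presses on something with over 40 N, if the wrist force passes 120 N, or if a joint passes its speed limit or range.

## Working session

There is one attempt and no reset: what is moved stays moved. The work goes in short steps, Python scripts to look and compute and a tool call to move; the robot and the scene stay as the last step left them, time stands still between calls to the robot, and variables do not carry over. Pictures are saved under pics/ and viewed, at most 10 in all, crops included, and the job is handed in when it is done.

Besides the shell and the picture viewer there is one more tool, called as a command line: name --argument value ..., lists and objects as JSON in quotes. play_rows: Moves the arm, as the interface text tells. Its arguments: {"type":"object","properties":{"deltas":{"type":"array"},"squeeze":{"type":"number"}},"required":["deltas"]}

```bash
mkdir -p pics
python3 - <<'E'
from station import *
import cv2
for n in("scene","top"):
    cv2.imwrite(f"pics/{n}0.png",read_camera(n)[:,:,::-1]); i=camera_info(n)
    print(n,{k:(v.tolist() if hasattr(v,'tolist') else v) for k,v in i.items()})
s=state();print(s['clock'],s['eef_pos'],s['ee_rot'],s['opening'])
E
```

```text
scene {'intrinsics': [[392.52155133374345, 0.0, 317.5546406222975], [0.0, 392.52155133374345, 198.55164676753466], [0.0, 0.0, 1.0]], 'distortion': [-0.07558883216829788, 0.0, 0.0, 0.0, 0.0], 'position': [0.9307226036937921, 0.4993419030691088, 0.949798054441649], 'orientation': [36.7269645971963, -0.38527287273917493, 137.45945285519974]}
top {'intrinsics': [[473.94401861444175, 0.0, 320.74743680567275], [0.0, 473.94401861444175, 200.58199703829834], [0.0, 0.0, 1.0]], 'distortion': [-0.08189552272535408, 0.0, 0.0, 0.0, 0.0], 'position': [0.3409202225106244, 0.01646078281818557, 1.3603705508284076], 'orientation': [6.8832846056657955, 0.18546568513832942, -89.75982178659325]}
0.1 [0.23039817 0.58054263 0.23064277] [-1.79931570e+02  8.26144989e-04  1.58354124e+02] 0.08539245798722855
```

View pics/top0.png

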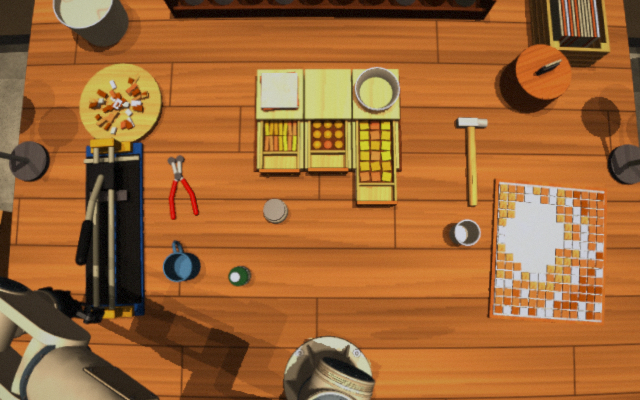

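View pics/scene0.png

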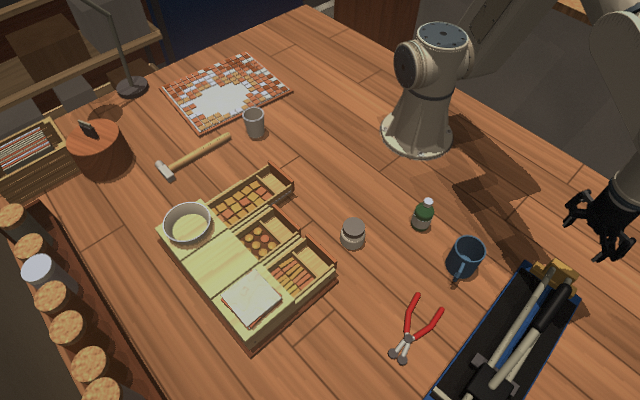

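The top picture shows the squares tray open at the right (lip near pixel 377,203), rounds in the middle (lip near 327,170) and strips at the left (lip near 279,171). The tub is at (275,211). I'll enlarge the trays next.

```bash
cat > h.py <<'E'
import numpy as np,cv2
from station import *
from scipy.spatial.transform import Rotation as R
def w(n,px,z):
    i=camera_info(n);K=np.array(i['intrinsics']);d=np.array(i['distortion'])
    u=cv2.undistortPoints(np.array([[px]],float),K,d)[0,0]
    v=R.from_euler('xyz',i['orientation'],degrees=True).apply([u[0],-u[1],-1]);p=np.array(i['position'])
    return p+v*(z-p[2])/v[2]
E
python3 - <<'E'
import cv2
im=cv2.imread("pics/top0.png")[60:220,240:420]
cv2.imwrite("pics/c.png",cv2.resize(im,None,fx=3.7,fy=3.7,interpolation=cv2.INTER_CUBIC))
E
```

```text
(no output)
```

View pics/c.png

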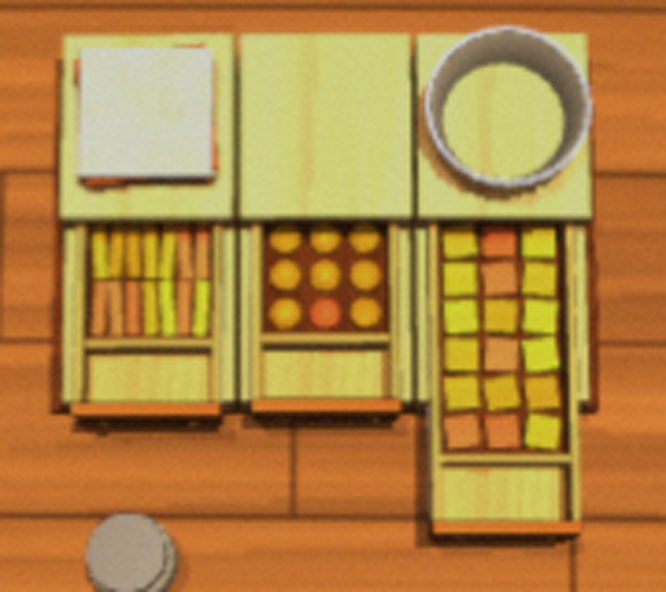

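The enlarged crop shows lip centres at about crop (326,404) for rounds, (146,408) for strips and (506,526) for squares. The rounds lip ends are at columns 252 and 400.

Run:
```python
from h import *
c=lambda u,v:(240+(u+.5)/3.7-.5,60+(v+.5)/3.7-.5)
for k,(u,v,z) in dict(rL=(252,404,.07),rR=(400,404,.07),r=(326,404,.07),rback=(326,399,.07),sL=(432,526,.07),sR=(580,526,.07),st=(146,408,.07),roofL=(62,219,.082),roofR=(590,219,.082),roofbL=(64,35,.082),roofbR=(588,35,.082),strip=(326,340,.05),tub=(129,552,.072)).items():
    print(k,w("top",c(u,v),z).round(4))
s=state();print(s['joints'],s['eef_pos'],s['ee_rot'])
for n,p in dict(cup=(466,233),flask=(239,276),mug=(180,264)).items(): print(n,w("top",p,.09).round(3))
```

```text
rL [0.585  0.0576 0.07  ]
rR [ 0.5854 -0.053   0.07  ]
r [0.5852 0.0023 0.07  ]
rback [0.589  0.0023 0.07  ]
sL [ 0.4937 -0.0765  0.07  ]
sR [ 0.4941 -0.1864  0.07  ]
st [0.5817 0.1369 0.07  ]
roofL [0.7241 0.2016 0.082 ]
roofR [ 0.7255 -0.1961  0.082 ]
roofbL [0.8701 0.2038 0.082 ]
roofbR [ 0.8715 -0.1978  0.082 ]
strip [0.6386 0.0022 0.05  ]
tub [0.4732 0.1477 0.072 ]
[ 6.82164526e+01  2.02582669e+01  9.36243739e+01 -1.08275264e-03
  6.61857870e+01 -1.37233164e-01] [0.23039817 0.58054263 0.23064277] [-1.79931570e+02  8.26144989e-04  1.58354124e+02]
cup [ 0.408 -0.371  0.09 ]
flask [0.291 0.238 0.09 ]
mug [0.321 0.398 0.09 ]
```

play_rows --deltas '[0, 0, 0, -3.6, 0, 0, 0, 0, -3.6, 0, 0, 0, 0, -3.6, 0, 0, 0, 0, -3.6, 0, 0, 0, 0, -3.6, 0, 0, 0, 0, -3.65, 0, 0, 0, 0, 0, 0]' --squeeze 20

```text
clock: 0.68
eef_pos: [0.2305, 0.5806, 0.2309]
ee_rot: [-180.0, -0.0, -179.8]
wrist_force: [0.3, 0.1, 0.7]
opening: 0.0007
finger_force: 0.0
```

play_rows --deltas '[-1.5, -3, 0, 0, 0, -1.5, -3, 0, 0, 0, -1.5, -3, 0, 0, 0, -1.5, -3, 0, 0, 0, -1.5, -3, 0, 0, 0, -1.5, -3, 0, 0, 0, -1.5, -3, 0, 0, 0, -1.5, -3, 0, 0, 0, -1.5, -3, 0, 0, 0, -1.5, -3, 0, 0, 0, -1.5, -3, 0, 0, 0, -1.5, -3, 0, 0, 0]'

```text
clock: 1.68
eef_pos: [0.4109, 0.2194, 0.2313]
ee_rot: [180.0, 0.0, 179.9]
wrist_force: [0.3, -0.1, -0.5]
opening: -0.0002
finger_force: 0.0
```

play_rows --deltas '[0, -3, 0, 0, 0, 0, -3, 0, 0, 0, 0, -3, 0, 0, 0, 0, -3, 0, 0, 0, 0, -3, 0, 0, 0, 0, -3, 0, 0, 0, 0, -3, 0, 0, 0, 0, -3, 0, 0, 0, 0, -3, 0, 0, 0, 0, -3, 0, 0, 0, 0, -3, 0, 0, 0, 0, -2, 0, 0, 0]'

```text
clock: 2.68
eef_pos: [0.4103, -0.1313, 0.2313]
ee_rot: [-180.0, 0.0, 179.8]
wrist_force: [0.1, -0.8, 0.5]
opening: 0.0
finger_force: 0.0
```

play_rows --deltas '[0, 0, 2.5, 0, 0, 0, 0, 2.5, 0, 0, 0, 0, 2.5, 0, 0, 0, 0, 2.5, 0, 0, 0, 0, 2.5, 0, 0, 0, 0, 2.5, 0, 0, 0, 0, 2, 0, 0, 0, 0, 1.5, 0, 0, -1, 0, 0, 0, 0, -1.5, 0, 0, 0, 0, -1.5, 0, 0, 0, 0, -1, 0, 0, 0, 0]'

```text
clock: 3.68
eef_pos: [0.4633, -0.1294, 0.0473]
ee_rot: [-180.0, 0.1, 179.9]
wrist_force: [0.8, -0.2, 0.0]
opening: 0.0003
finger_force: 0.0
```

play_rows --deltas '[-0.5, 0, 0, 0, 0, -0.5, 0, 0, 0, 0, -0.5, 0, 0, 0, 0, -0.5, 0, 0, 0, 0, -0.5, 0, 0, 0, 0, -0.5, 0, 0, 0, 0]'

```text
clock: 4.18
eef_pos: [0.49, -0.1288, 0.0462]
ee_rot: [180.0, -0.1, 180.0]
wrist_force: [-3.2, 0.7, 2.1]
opening: 0.0
finger_force: 1.5
```

play_rows --deltas '[-0.6, 0, 0, 0, 0, -0.6, 0, 0, 0, 0, -0.6, 0, 0, 0, 0, -0.6, 0, 0, 0, 0, -0.6, 0, 0, 0, 0, -0.6, 0, 0, 0, 0, -0.6, 0, 0, 0, 0, -0.6, 0, 0, 0, 0, -0.6, 0, 0, 0, 0, -0.6, 0, 0, 0, 0, -0.5, 0, 0, 0, 0, -0.4, 0, 0, 0, 0]'

```text
clock: 5.18
eef_pos: [0.5603, -0.1291, 0.0463]
ee_rot: [-180.0, 0.0, -180.0]
wrist_force: [-3.7, 2.9, 1.0]
opening: 0.0001
finger_force: 1.4
```

play_rows --deltas '[-0.2, 0, 0, 0, 0, -0.2, 0, 0, 0, 0, -0.2, 0, 0, 0, 0, -0.2, 0, 0, 0, 0]'

```text
clock: 5.52
eef_pos: [0.5677, -0.1291, 0.0463]
ee_rot: [-180.0, -0.0, -180.0]
wrist_force: [-2.6, 2.2, 0.4]
opening: 0.0
finger_force: 1.4
```

play_rows --deltas '[-0.2, 0, 0, 0, 0, -0.2, 0, 0, 0, 0, 0, 0, 0, 0, 0]'

```text
clock: 5.77
eef_pos: [0.5722, -0.1292, 0.0464]
ee_rot: [-180.0, 0.0, -180.0]
wrist_force: [-0.6, 0.2, -0.1]
opening: -0.0002
finger_force: 0.4
```

play_rows --deltas '[-0.2, 0, 0, 0, 0, -0.2, 0, 0, 0, 0, 0, 0, 0, 0, 0]'

```text
clock: 6.02
eef_pos: [0.5762, -0.1292, 0.0464]
ee_rot: [-180.0, 0.0, -180.0]
wrist_force: [-0.6, 0.4, 0.1]
opening: 0.0
finger_force: 0.4
```

play_rows --deltas '[-0.2, 0, 0, 0, 0, -0.2, 0, 0, 0, 0, 0, 0, 0, 0, 0]'

```text
clock: 6.27
eef_pos: [0.5802, -0.1291, 0.0464]
ee_rot: [-180.0, 0.0, -180.0]
wrist_force: [-0.7, -0.3, 0.5]
opening: -0.0001
finger_force: 0.4
```

play_rows --deltas '[-0.2, 0, 0, 0, 0, 0, 0, 0, 0, 0]'

```text
clock: 6.43
eef_pos: [0.5819, -0.1291, 0.0463]
ee_rot: [-180.0, 0.0, -180.0]
wrist_force: [-2.1, -0.5, 0.2]
opening: 0.0003
finger_force: 1.0
```

play_rows --deltas '[-0.2, 0, 0, 0, 0, 0, 0, 0, 0, 0]'

```text
clock: 6.6
eef_pos: [0.5819, -0.129, 0.0461]
ee_rot: [180.0, -0.2, -180.0]
wrist_force: [-8.0, -0.8, 6.7]
opening: 0.0001
finger_force: 4.4
```

Run:
```python
from station import *
import cv2
im=read_camera("top")[60:220,240:420,::-1]
cv2.imwrite("pics/d.png",cv2.resize(im,None,fx=3.7,fy=3.7,interpolation=cv2.INTER_CUBIC))
```

```text
(no output)
```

View pics/d.png

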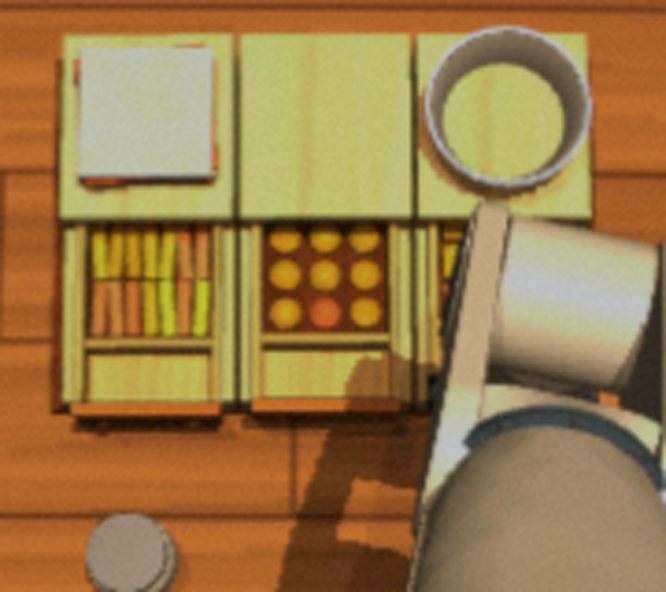

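The tray of squares has met its stop (force rose to 8 N without movement at TCP x 0.582). The arm hides its lip in this picture; the other two trays haven't changed. I'll back off and go over to the rounds bay.

play_rows --deltas '[1, 0, 0, 0, 0, 2, 0, 0, 0, 0, 1, 0, 0, 0, 0, 0, 0, -3, 0, 0, 0, 0, -3, 0, 0, 0, 0, -3, 0, 0, 0, 0, -2.6, 0, 0, -1, 2.2, 0, 0, 0, -1.5, 2.7, 0, 0, 0, -1.5, 2.7, 0, 0, 0, -1.5, 2.7, 0, 0, 0, -1.5, 2.7, 0, 0, 0]'

```text
clock: 7.65
eef_pos: [0.6144, 0.0022, 0.1627]
ee_rot: [180.0, 0.1, 180.0]
wrist_force: [1.0, 0.3, -0.9]
opening: 0.0002
finger_force: 0.0
```

play_rows --deltas '[0, 0, 0, 0, 0, 0, 0, 0, 0, 0]'

```text
clock: 7.82
eef_pos: [0.6141, 0.0022, 0.1623]
ee_rot: [180.0, 0.1, -179.9]
wrist_force: [-1.4, 1.0, -0.1]
opening: 0.0002
finger_force: 0.0
```

Run:
```python
from station import *
import cv2
im=read_camera("scene")[130:330,140:360,::-1]
cv2.imwrite("pics/e.png",cv2.resize(im,None,fx=3,fy=3,interpolation=cv2.INTER_CUBIC))
```

```text
(no output)
```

View pics/e.png

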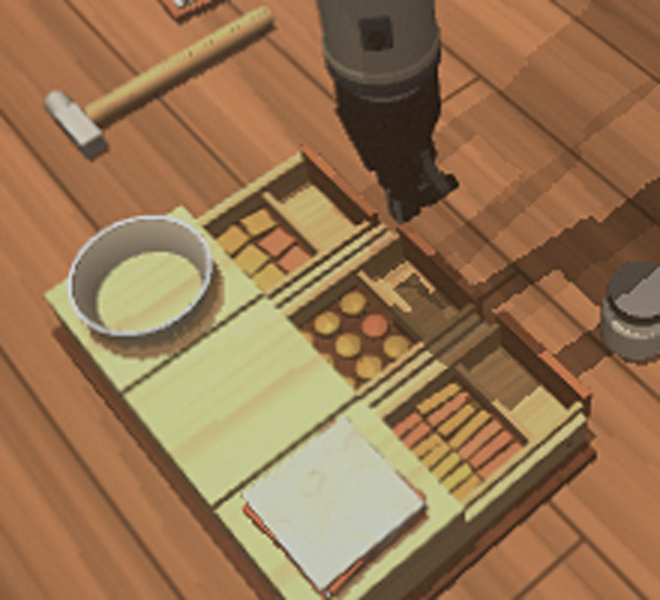

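The squares tray is in, its lip level with the housing (around crop 340,185). The fingers stand above the rounds bay (about crop 420,295). I'm going down.

play_rows --deltas '[0, 0, 2, 0, 0, 0, 0, 2, 0, 0, 0, 0, 2, 0, 0, 0, 0, 1.5, 0, 0, 0, 0, 1, 0, 0, 0, 0, 0.8, 0, 0, 0, 0, 0.7, 0, 0, 0, 0, 0.7, 0, 0, 0, 0, 0.7, 0, 0, 0, 0, 0.6, 0, 0, 0, 0, 0, 0, 0]'

```text
clock: 8.78
eef_pos: [0.613, 0.001, 0.0412]
ee_rot: [-180.0, -0.1, -180.0]
wrist_force: [-0.7, -0.4, -0.7]
opening: 0.0003
finger_force: 0.0
```

play_rows --deltas '[0.4, 0, 0, 0, 0, 0.4, 0, 0, 0, 0, 0.3, 0, 0, 0, 0, 0.3, 0, 0, 0, 0, 0.3, 0, 0, 0, 0]'

```text
clock: 9.2
eef_pos: [0.5971, 0.001, 0.0428]
ee_rot: [180.0, 0.1, -180.0]
wrist_force: [1.7, 0.5, -1.0]
opening: 0.0
finger_force: 1.4
```

play_rows --deltas '[0.5, 0, 0, 0, 0, 0.7, 0, 0, 0, 0, 0.8, 0, 0, 0, 0, 0.8, 0, 0, 0, 0, 0.8, 0, 0, 0, 0, 0.8, 0, 0, 0, 0, 0.8, 0, 0, 0, 0, 0.8, 0, 0, 0, 0, 0.8, 0, 0, 0, 0, 0.8, 0, 0, 0, 0, 0.8, 0, 0, 0, 0, 0.8, 0, 0, 0, 0]'

```text
clock: 10.2
eef_pos: [0.5038, 0.0009, 0.0423]
ee_rot: [-180.0, -0.0, -180.0]
wrist_force: [2.9, -3.0, 1.6]
opening: 0.0001
finger_force: 1.7
```

play_rows --deltas '[0.5, 0, 0, 0, 0, 0.4, 0, 0, 0, 0, 0.4, 0, 0, 0, 0, 0.4, 0, 0, 0, 0, 0.3, 0, 0, 0, 0, 0.2, 0, 0, 0, 0]'

```text
clock: 10.7
eef_pos: [0.4821, 0.001, 0.0422]
ee_rot: [180.0, -0.0, -180.0]
wrist_force: [2.6, -1.9, -2.1]
opening: -0.0
finger_force: 1.3
```

play_rows --deltas '[0.2, 0, 0, 0, 0, 0.2, 0, 0, 0, 0, 0.2, 0, 0, 0, 0]'

```text
clock: 10.95
eef_pos: [0.4765, 0.001, 0.0422]
ee_rot: [180.0, -0.0, -180.0]
wrist_force: [3.2, -2.0, -1.5]
opening: -0.0001
finger_force: 1.4
```

play_rows --deltas '[0.2, 0, 0, 0, 0, 0.2, 0, 0, 0, 0, 0, 0, 0, 0, 0]'

```text
clock: 11.2
eef_pos: [0.4729, 0.001, 0.0424]
ee_rot: [180.0, 0.1, 180.0]
wrist_force: [4.9, -0.5, -4.0]
opening: -0.0
finger_force: 1.9
```

play_rows --deltas '[0.2, 0, 0, 0, 0, 0.1, 0, 0, 0, 0, 0, 0, 0, 0, 0]'

```text
clock: 11.45
eef_pos: [0.473, 0.0011, 0.0428]
ee_rot: [180.0, 0.4, 180.0]
wrist_force: [12.6, -0.0, -9.4]
opening: -0.0003
finger_force: 6.2
```

At the stop. I'll step off the lip, lift out and check.

play_rows --deltas '[-0.4, 0, 0, 0, 0, -0.5, 0, 0, 0, 0, -0.5, 0, 0, 0, 0, 0, 0, -1, 0, 0, 0, 0, -2, 0, 0, 0, 0, -3, 0, 0, 0, 0, -3, 0, 0, 0, 0, -3, 0, 0, 0, 0, -3, 0, 0, 0, 0, 0, 0, 0, 0, 0, 0, 0, 0]'

```text
clock: 12.37
eef_pos: [0.4843, 0.001, 0.1944]
ee_rot: [180.0, 0.2, -180.0]
wrist_force: [0.7, 0.3, -0.2]
opening: -0.0002
finger_force: 0.0
```

play_rows --deltas '[2.5, 2, -1, 0, 0, 2.5, 2.5, -1, 0, 0, 2.5, 3, 0, 0, 0, 2.5, 3, 0, 0, 0, 0, 3, 0, 0, 0, 0, 3, 0, 0, 0, 0, 3, 0, 0, 0, 0, 3, 0, 0, 0, 0, 3, 0, 0, 0, 0, 2, 0, 0, 0, 0, 0, 0, 0, 0, 0, 0, 0, 0, 0]'

```text
clock: 13.37
eef_pos: [0.3825, 0.2759, 0.211]
ee_rot: [-179.9, -0.1, -179.9]
wrist_force: [-0.1, -0.3, -0.9]
opening: -0.0002
finger_force: 0.0
```

Run:
```python
from station import *
import cv2
cv2.imwrite("pics/f.png",read_camera("top")[:,:,::-1]);s=state();print(s['clock'],s['eef_pos'],s['wrist_force'])
```

```text
13.4167 [0.38251618 0.27515988 0.21115862] [-0.37642315 -0.86752334 -0.70911076]
```

View pics/f.png

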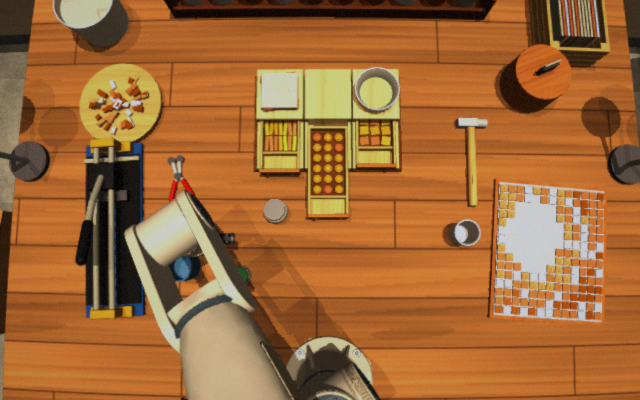

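The picture shows the squares lip home (377,168), the rounds tray out (lip at 328,216), and the strips tray and bystanders unmoved. The arm is clear of everything.

```bash
python3 -c "
from station import *
print(finish_job())"
```

```text
the job is handed in; nothing more can be done
None
```

The job is handed in: the tray of squares is pushed home and the tray of rounds is drawn out, both until the force rose against their stops, and the last picture shows the strips tray and the visible bystanders where they were (the arm partly hides the mug, flask and nippers).

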